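# Lock the spindle disc with its bar

### The arm

A 6-joint arm with a two-finger parallel gripper is mounted at the origin on a cart in front of the work surface, level with it; the furniture and walls round the work are solid. World frame = base frame: x ahead of the robot, y to its left, z up, the work surface at z = 0. Lengths are in mm, angles in degrees, forces in N, time in s.
With the tool pointing down it reaches from about 300 to 850 mm from the base axis. Payload 4.2 kg.
Tool frame: the origin (TCP) lies midway between the tips of the shut fingers; the grasp point (between the pads) lies 19 mm behind it; z points along the fingers, y is the line along which they close (so a half turn about z gives the same grasp; the last joint's range is limited). The gripper opens to 91 mm and grips with 3 to 60 N. Pads are 32 mm wide; open, the fingers measure 118 mm over their backs; the gripper's body (76 mm by 178 mm) begins 60 mm behind the grasp point.
Start: joints at [-73.396, 18.312, 89.639, -0, 72.044, -1.146], TCP at [175.302, -547.642, 213.976] pointing down, gripper open.
Joint ranges: [-177.97, 177.97], [-48.28, 115.42], [12.27, 149.76], [-77.06, 257.06], [2.81, 150.46], [-146.56, 146.56]. Speed limits (degrees/s): [147.25, 147.25, 180, 180, 180, 180].

### API

Orientations are given as [roll, pitch, yaw] about the fixed x, y, z axes, in that order (R = Rz(yaw) Ry(pitch) Rx(roll)).
In Python, from rig import manip gives the robot as it stands. The module is installed in compiled form; this text tells all that it offers.
- The arm moves only by the tool step_arm, never from a script. Its argument "motion" is a list of rows, each an object with "dp": the shift along the world's x, y, z scaled (see below), a list of three; "turn": the turn, a rotation vector about the world's x, y, z scaled (see below), a list of three; "claw": the closure, from 0 (fully open) to 1 (shut). In form: [{"dp": [dx, dy, dz], "turn": [rx, ry, rz], "claw": claw}, ...]. A call has 1 to 12 rows; each row is the pose to reach, as a shift and turn from the pose commanded when the call began; what a row does not reach only later rows make up. The controller multiplies each number of a shift by 500 mm and each number of a turn by 90 degrees. A row lasts 1/12 s, in which the tool goes at most 41.7 mm and 7.16 degrees, less where a joint would pass 70% of its speed; a pose out of reach is approached as far as the arm can. A call with a number of a shift or a turn outside -1 to 1 is refused whole. A call with a gripper value outside its range is refused whole. The fingers move at their own pace and stop on an object; "force" is the grip in N (left out, the last holds). Time passes only in rows, so rows that repeat a pose let the fingers close. It gives the time, the measured TCP pose, the force, the opening and the grip force at its end, in the units of the state.
- manip.get_state(): the state, without advancing time (a new reading comes with each control period).
- manip.snapshot(name): name is "scene" or "top" or "wrist"; returns the picture (420x560x3 uint8, red, green, blue); there is no depth.
- manip.get_calibration(name): a dict with "intrinsics" (3x3 intrinsics, pixels), "D" ([k1, k2, p1, p2, k3] as OpenCV has them; the pictures are not rectified), "T" (4x4, takes a point from camera to world coordinates); the wrist camera has in their place "hand_eye" (4x4, takes a point from camera to tool coordinates, whose origin is the TCP and whose axes are the flange's). Camera axes: x right, y down, z forward; pixel columns grow to the right and rows downward; lengths in mm; the calibration is good to about 2 mm. A picture is of the moment at which its call begins: read the wrist's pose just before it. get_calibration takes no time and is no camera call.
- manip.sign_off(): hands the job in; it is judged then, once.
The state is a dict: "time": time; "qpos": joint angles; "qd": joint speeds; "effort": joint torques, N m; "position": TCP position; "tool_rot": TCP orientation; "wrist_force": force on the tool from outside, world axes, zero at the start; "moment": the same for the moment, N m; "opening": finger opening in mm; "grasp_force": force on a finger pad.
Only numpy, scipy, OpenCV 4.12 (cv2) and the standard library are available. Lean on these libraries where they do the work, as an engineer would, in place of code of your own. Each camera call takes 0.05 s, during which the arm holds its last target. There are 200 camera calls.

### The job

Lock the spindle-lock fixture on the bench: with the fingertips, push the handle peg to turn the slotted disc until its groove lines up with the locking bar, then push on the back of the bar's cross head to send it straight through the groove until the head stands fully home against the guide rails. Do not grip the bar or lift it out of its guide, and leave the things standing around the fixture where they are.

Things in the scene. Friction and masses are not known exactly. Their poses are not given: they have to be found in the camera images.
- lock_frame: fixed spindle-lock fixture that cannot move; base board 217 x 84 x 9 mm (its x -115 to +102 mm). Origin on the table under the bar's line; +x is the way the bar is pushed (roughly away from the robot), +y left of that, z up. The bar lies on a runner (top at z 22 mm, 30 mm wide, x -110 to 0) between two guide rails (x -36 to 0, top at z 38, 16 mm apart)
- lock_disc (a joint): angle of the slotted disc, rad, clockwise from above positive, range -0.6 to 1.6. At 0 its groove lies along the bar. Starts between 0.55 and 1.25: turn it counter-clockwise. About 0.05 N m of friction, no spring: it stays where it is left. The bar's tapered nose pulls it true from within about 0.1 rad
- disc_axis (a point): point on the disc's axis (fixture x +40 mm, y 0) at its top face, z 39 mm. The disc is 72 mm across; its straight groove runs right across it through the axis, 17 mm wide, open above, floor at z 20 mm
- disc_peg (a point): centre of the upright steel handle peg on the disc: 11 mm thick, from z 37 to 73 mm (this point at z 56), 25 mm from the disc's axis. At disc angle 0 it stands beside the axis on the fixture's -y side; at angle q it is turned clockwise from there by q about the axis, so at the start it is nearer the robot and is pushed away from it
- bar_center (a point): centre of the locking bar's shaft: a loose aluminium bar of about 0.2 kg lying on the runner, shaft 13 mm wide, 14 mm high, from 63 mm behind this point to 63 mm ahead of it, the last 12 mm ahead tapered to 6 mm. Its x axis points along the bar to the nose. At the start the nose is short of the disc
- bar_head (a point): centre of the rear face of the bar's cross head (the face to push): the head is a plate 40 mm wide, 26 mm high (z 22 to 48 mm) and 12 mm thick, its front face 12 mm ahead of this point; it meets the rails' rear ends when the bar is home
- keeper (a point): middle of the keeper's opening at the fixture's far end: a bridge (x 80 to 96 mm, top at z 50 mm) with an opening 19 mm wide, from z 9 to 45 mm, which the bar's nose enters at the end
- bar_home (a point): point fixed on the fixture where bar_center is when the bar is home (at fixture x +27 mm); from the start the bar has 93 to 105 mm to go
- lock_bar: the locking bar as a body; origin under the shaft's centre, 7 mm below bar_center
- bar_shaft: the bar's shaft and the front two thirds of its head, that is all of the bar but the rear 4 mm of the head (the part to push on) and the nose; same origin as lock_bar
- cap_press: obstacle: fixed green hand press left of the fixture, base about 174 x 104 mm, column and lever up to about 0.32 m high; origin under about its middle. Its lever reaches some 0.1 m towards the robot: go round it
- glitter_jar: bystander: small jar of gold glitter with a white ribbed lid, 41 x 40 x 55 mm, to the right of the bar's tail; origin under its centre
- pen: bystander: white and red marker pen, 135 mm long, 17 mm thick, lying to the left of the bar's tail; origin under its centre
- tin_dish: bystander: round tin dish of gold caps, 82 mm across, 20 mm high, in front of the banding wheel; origin under its centre
- blue_mug: bystander: blue mug, 91 mm high, to the right; origin under its centre
- dropper: bystander: brown dropper bottle, 33 mm across, 102 mm high, behind the banding wheel; origin under its centre
There are look-alikes about, which are no part of the job. There is more than one size of the lock_bar; the job needs the larger.

How it is judged:
By the outcome, as a careful person would: the job done as asked, in the order asked, and still so for the second after the job is handed in, with the robot touching nothing.
It also fails if it takes over 51 s, if anything falls off the work surface, if the arm or the gripper's body presses on something with over 40 N, if the wrist force passes 120 N, or if a joint passes its speed limit or range.

## Working session

There is one attempt and no reset: what is moved stays moved. The work goes in short steps, Python scripts to look and compute and a tool call to move; the robot and the scene stay as the last step left them, time stands still between calls to the robot, and variables do not carry over. Pictures are saved under pics/ and viewed, at most 10 in all, crops included, and the job is handed in when it is done.

Besides the shell and the picture viewer there is one more tool, called as a command line: name --argument value ..., lists and objects as JSON in quotes. step_arm: Moves the arm, as the interface text tells. Its arguments: {"type":"object","properties":{"motion":{"type":"array","items":{"type":"object","properties":{"dp":{"type":"array","items":{"type":"number","minimum":-1,"maximum":1}},"turn":{"type":"array","items":{"type":"number","minimum":-1,"maximum":1}},"claw":{"type":"number"}}}},"force":{"type":"number"}},"required":["motion"]}

```bash
mkdir -p pics; python3 - <<'E'
from rig import manip
import cv2,numpy as np
for n in ("scene","top"):
    im=manip.snapshot(n); cv2.imwrite(f"pics/{n}0.png",im[:,:,::-1])
    c=manip.get_calibration(n); print(n,c["intrinsics"],c["D"],np.round(c["T"],3))
print(manip.get_state())
E
```

```text
scene [[411.96066794   0.         275.83177403]
 [  0.         411.96066794 212.55175529]
 [  0.           0.           1.        ]] [0.02169402 0.         0.         0.         0.        ] [[-7.51000e-01 -4.42000e-01  4.91000e-01 -5.18110e+01]
 [-6.60000e-01  5.23000e-01 -5.39000e-01  7.35106e+02]
 [-1.90000e-02 -7.29000e-01 -6.84000e-01  7.50630e+02]
 [ 0.00000e+00  0.00000e+00  0.00000e+00  1.00000e+00]]
top [[477.53047576   0.         270.75753323]
 [  0.         477.53047576 200.5372878 ]
 [  0.           0.           1.        ]] [-0.15469086  0.          0.          0.          0.        ] [[-1.000000e-03 -9.960000e-01  8.500000e-02  3.679390e+02]
 [-1.000000e+00  0.000000e+00 -1.300000e-02  2.271300e+02]
 [ 1.300000e-02 -8.500000e-02 -9.960000e-01  1.047853e+03]
 [ 0.000000e+00  0.000000e+00  0.000000e+00  1.000000e+00]]
{'time': 0.1, 'qpos': array([-7.33956810e+01,  1.83491198e+01,  8.96987319e+01, -3.56888414e-03,
        7.20449006e+01, -1.14864584e+00]), 'qd': array([-0.08227712, -0.16273723, -0.11596452,  0.03871357,  0.07555626,
        0.0483897 ]), 'effort': array([ 6.70156187e-04, -4.13332844e+01, -2.32509452e+01,  7.29241641e-02,
        4.21917520e-02, -4.75888351e-05]), 'position': array([ 175.15216527, -547.2006578 ,  213.19755301]), 'tool_rot': array([-1.79907198e+02,  1.53326622e-03,  1.77540690e+01]), 'wrist_force': array([-0.73345717,  0.32783233,  0.26655698]), 'moment': array([-0.03552464,  0.01553421,  0.00266667]), 'grasp_force': 0.0, 'opening': 91.17709979511176}
```

View pics/scene0.png

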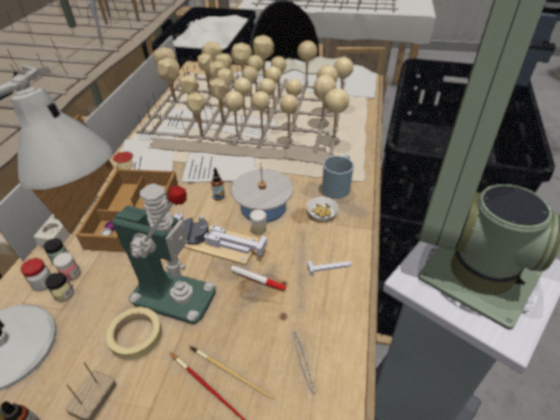

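View pics/top0.png

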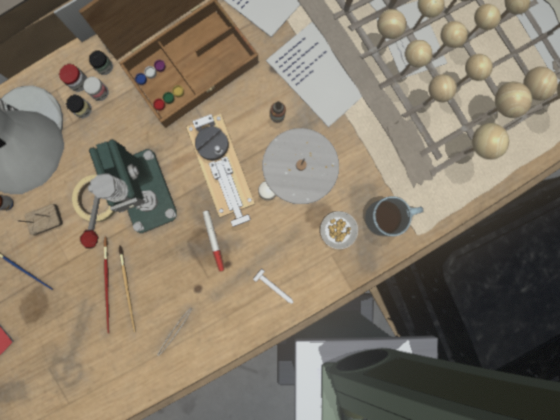

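The top view shows the fixture at about (220,165): disc (211,141), bar head (239,219), keeper (204,122). The only thing it could be confused with is the loose T-bar at (273,287), which looks smaller and lies on the bench. I choose the bar lying in the fixture, and will check that with a close crop.

```bash
cat > h.py <<'E'
from rig import manip
import cv2,numpy as np
from scipy.spatial.transform import Rotation as R
def cal(n,st=None):
    c=manip.get_calibration(n)
    if n=="wrist":
        T=np.eye(4); T[:3,:3]=R.from_euler('xyz',st['tool_rot'],degrees=True).as_matrix(); T[:3,3]=st['position']
        T=T@np.array(c['hand_eye'])
    else: T=np.array(c['T'])
    return np.array(c['intrinsics']),np.array(c['D']),T
def p2w(C,uv,z):
    K,D,T=C
    p=cv2.undistortPoints(np.array([[uv]],float),K,D)[0,0]
    d=T[:3,:3]@np.array([p[0],p[1],1]); s=(z-T[2,3])/d[2]
    return T[:3,3]+s*d
def w2p(C,P):
    K,D,T=C; Ti=np.linalg.inv(T)
    return cv2.projectPoints(np.array(P,float).reshape(-1,1,3),cv2.Rodrigues(Ti[:3,:3])[0],Ti[:3,3],K,D)[0].reshape(-1,2)
E
python3 - <<'E'
from h import *
im=cv2.imread("pics/top0.png")
cv2.imwrite("pics/topc.png",cv2.resize(im[105:235,155:295],None,fx=5,fy=4.6 and 5,interpolation=cv2.INTER_CUBIC)[:600])
E
```

```text
(no output)
```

View pics/topc.png

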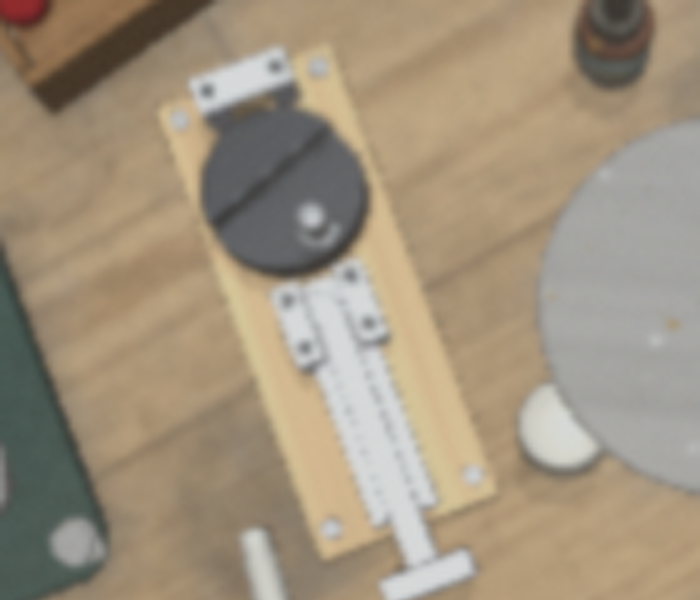

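```bash
python3 - <<'E'
from h import *
C=cal("top")
f=lambda u,v,z:p2w(C,(155+u/5,105+v/5),z)
for n,u,v,z in [("TL",163,110,9),("TR",333,47,9),("BR",495,492,9),("BL",325,560,9),("disc",285,190,39),("pegtop",312,213,73),("keepL",195,90,50),("keepR",290,60,50),("headFL",380,580,48),("headFR",468,550,48),("jar",562,427,55),("rail L rear",310,365,38),("railR rear",375,340,38)]:
    print(n,np.round(f(u,v,z),1))
a=np.array([f(*p,9)[:2] for p in [(163,110),(333,47),(495,492),(325,560)]])
m=(a[0]+a[1])/2; b=(a[2]+a[3])/2; d=(m-b)/np.linalg.norm(m-b)
print("len",np.linalg.norm(m-b),"wid",np.linalg.norm(a[0]-a[1]),"yaw",np.degrees(np.arctan2(d[1],d[0])))
yaw=np.arctan2(d[1],d[0]); o=(m+b)/2+6.5*d
Rz=np.array([[np.cos(yaw),-np.sin(yaw)],[np.sin(yaw),np.cos(yaw)]])
print("origin",o)
for n,u,v,z in [("disc",285,190,39),("pegtop",312,213,73),("kl",195,90,50),("kr",290,60,50),("hFL",380,580,48),("hFR",468,550,48),("jar",562,427,55),("grooveL",213,220,39),("grooveR",330,130,39)]:
    print(n,np.round(Rz.T@(f(u,v,z)[:2]-o),1))
print("pen",p2w(C,(207,212),15),p2w(C,(221,270),15)); print("lever",p2w(C,(89,240),200))
E
```

```text
TL [620.4 398.4   9. ]
TR [648.8 322.8   9. ]
BR [449.8 250.    9. ]
BL [420.1 324.1   9. ]
disc [577.6 340.   39. ]
pegtop [560.8 324.8  73. ]
keepL [619.1 378.1  50. ]
keepR [632.1 337.4  50. ]
headFL [409.7 297.3  48. ]
headFR [422.3 260.4  48. ]
jar [473.4 221.1  55. ]
rail L rear [501.9 328.4  38. ]
railR rear [512.6 300.8  38. ]
len 212.7901951051561 wid 80.74797568323537 yaw 20.23101994383323
origin [540.86780159 326.08731096]
disc [39.3  0.3]
pegtop [18.3 -8.1]
kl [91.4 21.7]
kr [ 89.5 -20.9]
hFL [-133.    18.3]
hFR [-133.9  -20.6]
jar [-99.6 -75.2]
grooveL [37.7 33.8]
grooveR [ 57.4 -26.7]
pen [430.61093826 351.85445855  15.        ] [305.52988924 320.80125839  15.        ]
lever [368.39742201 544.13166689 200.        ]
```

The crop shows the fixture as described: keeper (243,78), disc (285,190), groove (213,220)-(330,130), peg top (312,213), and a T-head bar lying in the runner with its head at (428,575). The measurements agree with the given sizes: length 213 against 217 mm, disc at x 39, and the head plate 40 mm wide, so this is the larger bar. Fixture origin is about (541,326), yaw 20°, q about 1.2. Next I move over it.

step_arm --motion '[{"dp": [0.45,0.66,0.08],"turn": [0,0,0.64],"claw": 1},{"dp": [0.45,0.66,0.08],"turn": [0,0,0.64],"claw": 1},{"dp": [0.45,0.66,0.08],"turn": [0,0,0.64],"claw": 1},{"dp": [0.45,0.66,0.08],"turn": [0,0,0.64],"claw": 1},{"dp": [0.45,0.66,0.08],"turn": [0,0,0.64],"claw": 1},{"dp": [0.45,0.66,0.08],"turn": [0,0,0.64],"claw": 1},{"dp": [0.45,0.66,0.08],"turn": [0,0,0.64],"claw": 1},{"dp": [0.45,0.66,0.08],"turn": [0,0,0.64],"claw": 1},{"dp": [0.45,0.66,0.08],"turn": [0,0,0.64],"claw": 1},{"dp": [0.45,0.66,0.08],"turn": [0,0,0.64],"claw": 1},{"dp": [0.45,0.66,0.08],"turn": [0,0,0.64],"claw": 1},{"dp": [0.45,0.66,0.08],"turn": [0,0,0.64],"claw": 1}]'

```text
time: 1.1
position: [400.6, -216.7, 253.8]
tool_rot: [-180.0, 0.0, 75.5]
wrist_force: [-0.3, -0.8, 0.1]
opening: 13.8
grasp_force: 0.0
```

step_arm --motion '[{"dp": [0.16,0.96,0],"claw": 1},{"dp": [0.16,0.96,0],"claw": 1},{"dp": [0.16,0.96,0],"claw": 1},{"dp": [0.16,0.96,0],"claw": 1},{"dp": [0.16,0.96,0],"claw": 1},{"dp": [0.16,0.96,0],"claw": 1},{"dp": [0.16,0.96,0],"claw": 1},{"dp": [0.16,0.96,0],"claw": 1},{"dp": [0.16,0.96,0],"claw": 1},{"dp": [0.16,0.96,0],"claw": 1},{"dp": [0.16,0.96,0],"claw": 1},{"dp": [0.16,0.96,0],"claw": 1}]'

```text
invalid input
```

```bash
python3 - <<'E'
from h import *
st=manip.get_state(); im=manip.snapshot("wrist"); cv2.imwrite("pics/w1.png",im[:,:,::-1])
print(st['time'],st['position'],st['tool_rot'],st['qpos'],st['opening'])
np.save("w1.npy",np.r_[st['position'],st['tool_rot']])
C=cal("wrist",st); print(np.round(C[0]),C[1],np.round(manip.get_calibration("wrist")['hand_eye'],3))
E
```

```text
1.1 [ 400.61025514 -216.69962454  253.80306148] [-1.79974415e+02  2.31898603e-02  7.55403537e+01] [-2.98353403e+01  5.97674068e+00  1.00060144e+02 -3.03208390e-02
  7.39816377e+01 -1.53673173e+01] 13.803436764495173
[[296.   0. 278.]
 [  0. 296. 215.]
 [  0.   0.   1.]] [-0.01389032  0.          0.          0.          0.        ] [[-1.00000e-03 -9.56000e-01 -2.94000e-01  8.51200e+01]
 [ 1.00000e+00 -1.00000e-03 -0.00000e+00 -1.37800e+00]
 [ 0.00000e+00 -2.94000e-01  9.56000e-01 -1.70579e+02]
 [ 0.00000e+00  0.00000e+00  0.00000e+00  1.00000e+00]]
```

View pics/w1.png

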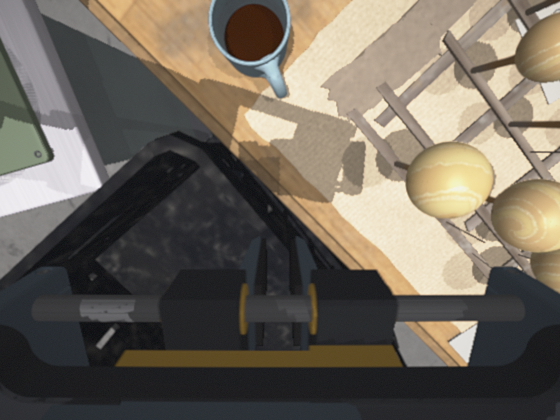

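The wrist view shows the mug and bulbs below the path, with the arm clear of them. The second move was refused because it lacked a turn, so I send it again.

step_arm --motion '[{"dp": [0.2,0.94,0],"turn": [0,0,0],"claw": 1},{"dp": [0.2,0.94,0],"turn": [0,0,0],"claw": 1},{"dp": [0.2,0.94,0],"turn": [0,0,0],"claw": 1},{"dp": [0.2,0.94,0],"turn": [0,0,0],"claw": 1},{"dp": [0.2,0.94,0],"turn": [0,0,0],"claw": 1},{"dp": [0.2,0.94,0],"turn": [0,0,0],"claw": 1},{"dp": [0.2,0.94,0],"turn": [0,0,0],"claw": 1},{"dp": [0.2,0.94,0],"turn": [0,0,0],"claw": 1},{"dp": [0.2,0.94,0],"turn": [0,0,0],"claw": 1},{"dp": [0.2,0.94,0],"turn": [0,0,0],"claw": 1},{"dp": [0.2,0.94,0],"turn": [0,0,0],"claw": 1},{"dp": [0.2,0.94,0],"turn": [0,0,0],"claw": 1}]'

```text
time: 2.15
position: [501.4, 254.7, 253.1]
tool_rot: [-180.0, -0.0, 75.4]
wrist_force: [-0.2, 0.1, 0.8]
opening: 0.4
grasp_force: 0.0
```

```bash
python3 - <<'E'
from h import *
st=manip.get_state(); im=manip.snapshot("wrist"); cv2.imwrite("pics/w2.png",im[:,:,::-1])
print(st['time'],st['position'],st['tool_rot'],st['qpos'],st['opening'])
np.save("w2.npy",np.r_[st['position'],st['tool_rot']])
E
```

```text
2.15 [501.4068209  254.69473418 253.12147078] [-1.79972285e+02 -4.16209372e-02  7.53508114e+01] [2.57274135e+01 1.59136544e+01 8.74123674e+01 5.10361426e-02
 7.66681340e+01 4.03648261e+01] 0.37479714715592827
```

View pics/w2.png

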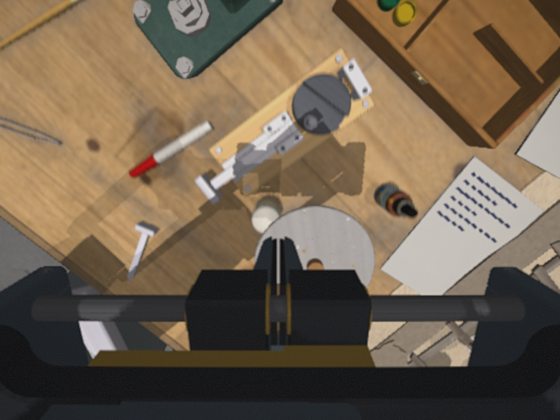

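The fixture is in view: disc (322,103), peg (310,122), head (206,187). I crop it to refine the position.

```bash
python3 - <<'E'
from h import *
im=cv2.imread("pics/w2.png")
cv2.imwrite("pics/w2c.png",cv2.resize(im[55:205,190:380],None,fx=4,fy=4,interpolation=cv2.INTER_CUBIC))
E
```

```text
(no output)
```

View pics/w2c.png

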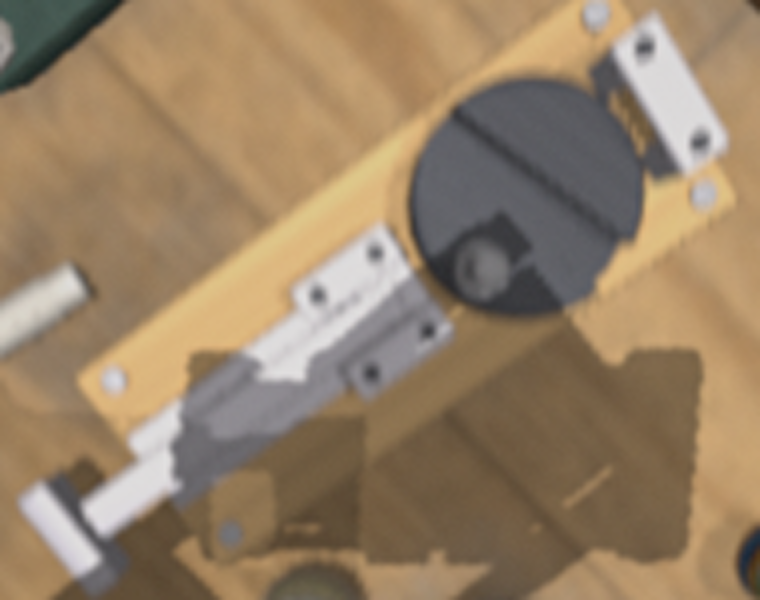

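```bash
python3 - <<'E'
from h import *
w=np.load("w2.npy"); C=cal("wrist",dict(position=w[:3],tool_rot=w[3:]))
f=lambda u,v,z:p2w(C,(190+u/4,55+v/4),z)
o=np.array([541,326]); y=np.radians(20.2); Rz=np.array([[np.cos(y),-np.sin(y)],[np.sin(y),np.cos(y)]])
for n,u,v,z in [("disc",527,196,39),("peg",482,268,73),("k1",612,55,50),("k2",655,12,50),("k3",727,140,50),("k4",685,175,50),("hRL",20,500,48),("hFL",45,485,48),("hFR",103,560,48),("screwTR",597,15,10),("screwBR",704,193,10),("screwBL",113,380,10)]:
    p=f(u,v,z); print(n,np.round(p[:2],1),np.round(Rz.T@(p[:2]-o),1))
E
```

```text
disc [579.3 346.6] [43.   6.1]
peg [557.8 330.2] [17.2 -1.9]
k1 [609.5 377.5] [82.  24.7]
k2 [623.5 385.4] [98.  27.3]
k3 [637.7 346.7] [ 97.9 -14. ]
k4 [624.1 340.3] [ 82.9 -15.3]
hRL [401.4 298. ] [-140.7   21.9]
hFL [410.7 300.5] [-131.1   21.1]
hFR [421.  272.5] [-131.1   -8.8]
screwTR [616.5 394.3] [94.5 38.1]
screwBR [640.1 333.6] [ 95.6 -27.1]
screwBL [433.8 325.2] [-100.8   36.3]
```

Both views agree to within about 6 mm. I use the mean: disc axis about (578.5,343.5), peg about (559,327.5), with visual feedback after the push. Next I go behind the peg.

step_arm --motion '[{"dp": [0.058,0.16,0],"turn": [0,0,0],"claw": 1},{"dp": [0.058,0.16,0],"turn": [0,0,0],"claw": 1},{"dp": [0.058,0.16,0],"turn": [0,0,0],"claw": 1},{"dp": [0.058,0.16,-0.08],"turn": [0,0,0],"claw": 1},{"dp": [0.058,0.16,-0.16],"turn": [0,0,0],"claw": 1},{"dp": [0.058,0.16,-0.23],"turn": [0,0,0],"claw": 1},{"dp": [0.058,0.16,-0.28],"turn": [0,0,0],"claw": 1},{"dp": [0.058,0.16,-0.32],"turn": [0,0,0],"claw": 1},{"dp": [0.058,0.16,-0.35],"turn": [0,0,0],"claw": 1},{"dp": [0.058,0.16,-0.38],"turn": [0,0,0],"claw": 1},{"dp": [0.058,0.16,-0.41],"turn": [0,0,0],"claw": 1},{"dp": [0.058,0.16,-0.41],"turn": [0,0,0],"claw": 1}]'

```text
time: 3.2
position: [528.0, 328.8, 45.5]
tool_rot: [-179.7, 0.3, 75.2]
wrist_force: [-0.4, -0.5, -1.0]
opening: 0.4
grasp_force: 0.0
```

```bash
python3 - <<'E'
from h import *
st=manip.get_state(); im=manip.snapshot("wrist")[:,:,::-1]; s=manip.snapshot("scene")[:,:,::-1]
print(st['time'],st['position'],st['wrist_force'])
a=cv2.resize(im[50:300,150:430],(400,357)); b=cv2.resize(s[180:300,120:280],(400,300))
o=np.zeros((357,800,3),np.uint8); o[:,:400]=a;o[:300,400:]=b
cv2.imwrite("pics/m3.png",o)
E
```

```text
3.2 [527.96540533 328.84324229  45.53261643] [-0.43850814 -0.45452451 -0.97636566]
```

View pics/m3.png

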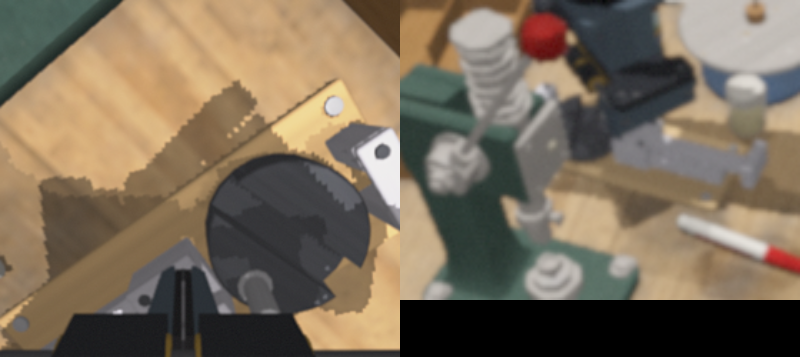

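The fingers are left of and behind the peg (wrist pane: tips at (182,270), peg at (262,290)), touching nothing. The scene pane shows the press and pen clear. Now I push the peg slowly.

step_arm --motion '[{"dp": [0.006,0.002,0.004],"turn": [0,0,0],"claw": 1},{"dp": [0.012,0.002,0.004],"turn": [0,0,0],"claw": 1},{"dp": [0.018,0.002,0.004],"turn": [0,0,0],"claw": 1},{"dp": [0.024,0.002,0.004],"turn": [0,0,0],"claw": 1},{"dp": [0.03,0.001,0.004],"turn": [0,0,0],"claw": 1},{"dp": [0.036,0.001,0.004],"turn": [0,0,0],"claw": 1},{"dp": [0.042,0.001,0.004],"turn": [0,0,0],"claw": 1},{"dp": [0.048,0,0.004],"turn": [0,0,0],"claw": 1},{"dp": [0.054,0,0.004],"turn": [0,0,0],"claw": 1},{"dp": [0.06,0,0.004],"turn": [0,0,0],"claw": 1},{"dp": [0.066,0,0.004],"turn": [0,0,0],"claw": 1},{"dp": [0.07,0,0.004],"turn": [0,0,0],"claw": 1}]'

```text
time: 4.3
position: [563.0, 331.7, 50.2]
tool_rot: [-179.8, 0.1, 75.3]
wrist_force: [-3.5, -1.9, -0.9]
opening: 0.1
grasp_force: 1.6
```

```bash
python3 - <<'E'
from h import *
st=manip.get_state(); im=manip.snapshot("wrist")[:,:,::-1]
print(st['time'],st['position'],st['wrist_force'])
cv2.imwrite("pics/w4.png",cv2.resize(im[50:300,150:430],None,fx=2,fy=2))
E
```

```text
4.3 [563.01380105 331.73164722  50.20416166] [-3.48664781 -1.86496496 -0.86328049]
```

View pics/w4.png

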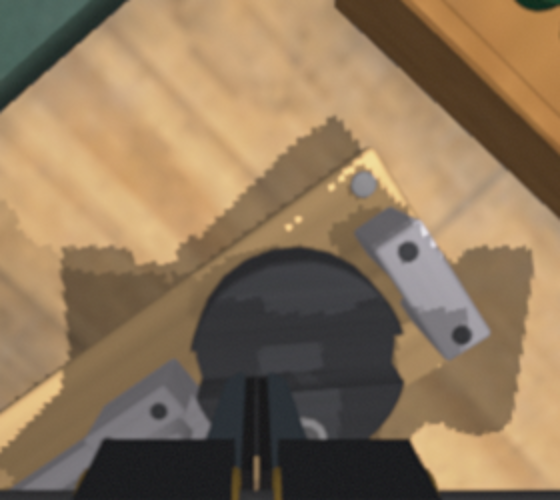

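The peg is now on the fingers' right side and the disc has turned: the groove's right mouth is at (403,382) and its left end near (205,378). I work out its angle.

```bash
python3 - <<'E'
from h import *
st=manip.get_state(); C=cal("wrist",st)
f=lambda u,v,z:p2w(C,(150+u/2,50+v/2),z)[:2]
P={n:f(*a) for n,a in dict(gL=(205,378,39),gR=(403,382,39),top=(295,262,39),left=(193,345,39),right=(400,330,39),pegtop=(312,430,73),k1=(440,357,50),k2=(490,335,50),k3=(408,212,50),scr=(363,184,10)).items()}
for n,p in P.items(): print(n,np.round(p,1))
d=P['gR']-P['gL']; print("groove deg",np.degrees(np.arctan2(d[1],d[0])))
d=P['k3']-P['k2']; print("keeper long dir -90",np.degrees(np.arctan2(d[1],d[0]))-90)
E
```

```text
gL [549.6 348.8]
gR [612.5 330.8]
top [587.4 378.8]
left [549.1 360.8]
right [614.9 348.8]
pegtop [580.4 338.9]
k1 [623.3 341.1]
k2 [639.2 344.3]
k3 [621.7 386.9]
scr [617.1 393.7]
groove deg -15.915859309093173
keeper long dir -90 22.297523110511335
```

```bash
cat > rect.py <<'E'
from h import *
import sys
def rect(name,out,org=(541.5,331),yaw=20.5,z=39,s=7):
    st=manip.get_state(); C=cal(name,st if name=="wrist" else None); im=manip.snapshot(name)[:,:,::-1]
    y=np.radians(yaw); Rz=np.array([[np.cos(y),-np.sin(y)],[np.sin(y),np.cos(y)]])
    X,Y=np.meshgrid(np.arange(-5,105,1/s),np.arange(45,-40,-1/s))
    P=np.stack([X.ravel(),Y.ravel()],1)@Rz.T+org
    uv=w2p(C,np.c_[P,np.full(len(P),z)]).astype(np.float32).reshape(*X.shape,2)
    r=cv2.remap(np.ascontiguousarray(im),uv[...,0],uv[...,1],cv2.INTER_CUBIC)
    r=np.clip(255*(r/255.)**0.5,0,255).astype(np.uint8)
    cv2.imwrite(out,r); print(r.shape,st['time'],st['position'])
if __name__=="__main__": rect(sys.argv[1],sys.argv[2])
E
python3 rect.py wrist pics/r5.png
```

```text
(595, 770, 3) 4.35 [564.02140639 332.04592532  50.40366624]
```

View pics/r5.png

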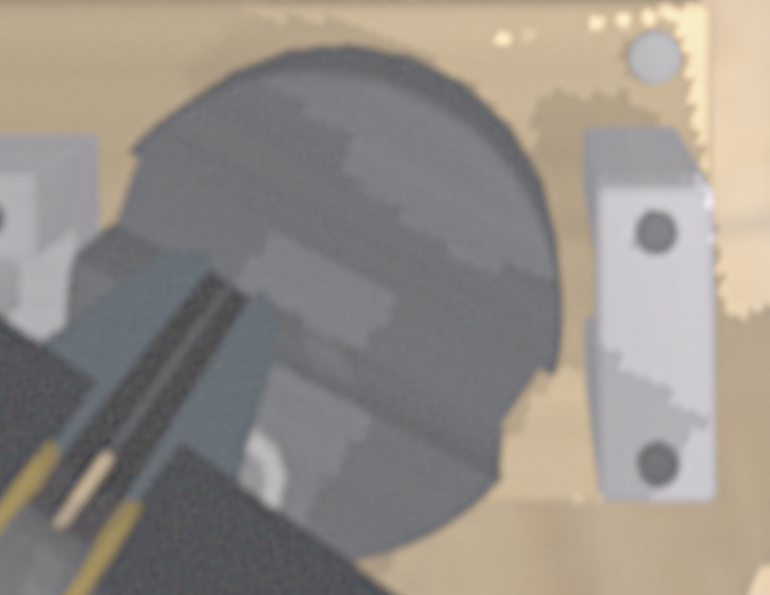

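The groove edges run (135,150)-(555,372) and (270,355)-(498,470), about 27° still clockwise (q about 0.47). The peg flange at (265,465) agrees with that. I need about 10.5 mm more along the push.

step_arm --motion '[{"dp": [0.004,-0.001,0],"turn": [0,0,0],"claw": 1},{"dp": [0.008,-0.002,0],"turn": [0,0,0],"claw": 1},{"dp": [0.012,-0.003,0],"turn": [0,0,0],"claw": 1},{"dp": [0.016,-0.004,0],"turn": [0,0,0],"claw": 1},{"dp": [0.02,-0.005,0],"turn": [0,0,0],"claw": 1},{"dp": [0.02,-0.005,0],"turn": [0,0,0],"claw": 1},{"dp": [0.02,-0.005,0],"turn": [0,0,0],"claw": 1}]'

```text
time: 4.98
position: [575.0, 330.3, 51.3]
tool_rot: [179.9, -0.1, 75.4]
wrist_force: [-3.0, 1.2, -0.3]
opening: 0.6
grasp_force: 1.1
```

```bash
python3 rect.py wrist pics/r6.png; python3 - <<'E'
import cv2,numpy as np
g=cv2.cvtColor(cv2.imread("pics/r6.png"),cv2.COLOR_BGR2GRAY)
e=cv2.Canny(cv2.GaussianBlur(g,(0,0),3),10,25)
L=cv2.HoughLinesP(e[:,100:560],1,np.pi/360,40,minLineLength=80,maxLineGap=12)
for l in L[:,0][:25]:
    print(l+[100,0,100,0],round(float(np.degrees(np.arctan2(l[3]-l[1],l[2]-l[0]))),1))
E
```

```text
(595, 770, 3) 4.9833 [575.0050684  330.29828014  51.29181466]
[199 522 288 380] -57.9
[236 466 287 386] -57.5
[125 499 219 379] -51.9
[197 527 311 344] -58.1
[187 423 255 337] -51.7
[114 514 217 382] -52.0
```

step_arm --motion '[{"dp": [-0.03,0.008,0],"turn": [0,0,0],"claw": 1},{"dp": [-0.03,0.008,0.01],"turn": [0,0,0],"claw": 1},{"dp": [-0.03,0.008,0.09],"turn": [0,0,0],"claw": 1},{"dp": [-0.03,0.008,0.17],"turn": [0,0,0],"claw": 1},{"dp": [-0.416,-0.13,0.18],"turn": [0,0,0.389],"claw": 1},{"dp": [-0.416,-0.13,0.18],"turn": [0,0,0.389],"claw": 1},{"dp": [-0.416,-0.13,0.18],"turn": [0,0,0.389],"claw": 1},{"dp": [-0.416,-0.13,0.18],"turn": [0,0,0.389],"claw": 1},{"dp": [-0.416,-0.13,0.18],"turn": [0,0,0.389],"claw": 1},{"dp": [-0.416,-0.13,0.18],"turn": [0,0,0.389],"claw": 1},{"dp": [-0.416,-0.13,0.18],"turn": [0,0,0.389],"claw": 1},{"dp": [-0.416,-0.13,0.18],"turn": [0,0,0.389],"claw": 1}]'

```text
time: 6.03
position: [368.2, 265.5, 142.3]
tool_rot: [179.7, -0.0, 110.3]
wrist_force: [-0.1, 0.4, 0.2]
opening: 0.5
grasp_force: 0.0
```

```bash
python3 - <<'E'
from h import *
st=manip.get_state(); print(st['time'],st['position'],st['tool_rot'])
def rect(name,org,z,s,xr,yr):
    C=cal(name,st if name=="wrist" else None); im=np.ascontiguousarray(manip.snapshot(name)[:,:,::-1]); cv2.imwrite(f"pics/raw7{name}.png",im)
    y=np.radians(20.3); Rz=np.array([[np.cos(y),-np.sin(y)],[np.sin(y),np.cos(y)]])
    X,Y=np.meshgrid(np.arange(*xr,1/s),np.arange(yr[1],yr[0],-1/s))
    P=np.stack([X.ravel(),Y.ravel()],1)@Rz.T+org
    uv=w2p(C,np.c_[P,np.full(len(P),z)]).astype(np.float32).reshape(*X.shape,2)
    r=cv2.remap(im,uv[...,0],uv[...,1],cv2.INTER_CUBIC)
    return np.clip(255*(r/255.)**0.5,0,255).astype(np.uint8)
a=rect("top",(541,326),39,7,(-10,100),(-42,42))[:, :770]
b=rect("wrist",(541.5,330),39,3,(-165,100),(-50,50))
np.save("st7.npy",np.r_[st['position'],st['tool_rot']])
o=np.zeros((600,800,3),np.uint8)
a=cv2.resize(a,(385,294)); o[:294,:385]=a
o[298:598,:795]=b[:300,:795]; cv2.imwrite("pics/c7.png",o)
E
```

```text
6.0333 [368.23211095 265.52731919 142.3154227 ] [ 1.79726684e+02 -1.71840848e-02  1.10335444e+02]
```

View pics/c7.png

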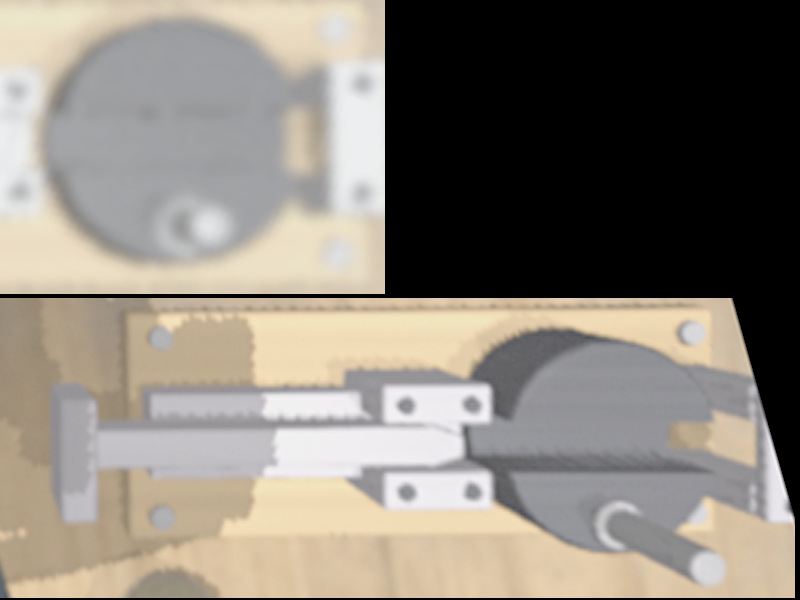

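The groove now lies nearly along the bar: top pane edges at y of about 111 and 166, wrist pane edge from (490,471) to (700,469). The bar, rails and surroundings are undisturbed. I check the residual angle numerically.

```bash
python3 - <<'E'
from h import *
c=cv2.cvtColor(cv2.imread("pics/c7.png"),cv2.COLOR_BGR2GRAY).astype(float)
def ang(cx,cy,x0,x1,y0,y1):
    best=[]
    for a in np.arange(-12,12.1,.5):
        M=cv2.getRotationMatrix2D((cx,cy),a,1); r=cv2.warpAffine(c,M,(800,600))
        m=np.diff(r[y0:y1,x0:x1].mean(1)); best.append((round((m**2).sum(),2),a))
    best.sort(reverse=True); return best[:4]
print("top upper",ang(168,140,100,250,100,126)); print("top lower",ang(168,140,80,250,155,180))
print("wrist lower edge",ang(600,470,520,680,455,485))
print("rails wrist",ang(437,480,390,485,468,478+8), "wrist board bottom",ang(400,535,270,560,522,550))
print("board top pane bottom shaft", ang(300,460,120,260,420,440))
E
```

```text
top upper [(np.float64(4.07), np.float64(0.0)), (np.float64(3.98), np.float64(0.5)), (np.float64(3.98), np.float64(-0.5)), (np.float64(3.93), np.float64(-1.0))]
top lower [(np.float64(1.54), np.float64(0.0)), (np.float64(1.53), np.float64(-0.5)), (np.float64(1.53), np.float64(-1.0)), (np.float64(1.51), np.float64(-1.5))]
wrist lower edge [(np.float64(401.5), np.float64(0.0)), (np.float64(387.78), np.float64(0.5)), (np.float64(373.44), np.float64(1.0)), (np.float64(371.81), np.float64(-0.5))]
rails wrist [(np.float64(948.14), np.float64(-1.5)), (np.float64(943.08), np.float64(-2.0)), (np.float64(939.14), np.float64(-1.0)), (np.float64(931.35), np.float64(-0.5))] wrist board bottom [(np.float64(45.79), np.float64(-0.5)), (np.float64(44.35), np.float64(0.0)), (np.float64(44.33), np.float64(-1.0)), (np.float64(39.24), np.float64(-1.5))]
board top pane bottom shaft [(np.float64(264.05), np.float64(0.0)), (np.float64(256.37), np.float64(-0.5)), (np.float64(252.0), np.float64(0.5)), (np.float64(249.58), np.float64(-1.0))]
```

The groove is aligned to within about 1°. The tool line is centred on the head, so I lower behind it and start the push.

step_arm --motion '[{"dp": [0,0,-0.08],"turn": [0,0,0],"claw": 1},{"dp": [0,0,-0.15],"turn": [0,0,0],"claw": 1},{"dp": [0,0,-0.2],"turn": [0,0,0],"claw": 1},{"dp": [0,0,-0.222],"turn": [0,0,0],"claw": 1},{"dp": [0,0,-0.222],"turn": [0,0,0],"claw": 1},{"dp": [0.01,0.0036,-0.222],"turn": [0,0,0],"claw": 1},{"dp": [0.02,0.0072,-0.222],"turn": [0,0,0],"claw": 1},{"dp": [0.03,0.011,-0.222],"turn": [0,0,0],"claw": 1},{"dp": [0.04,0.0146,-0.222],"turn": [0,0,0],"claw": 1},{"dp": [0.05,0.0183,-0.222],"turn": [0,0,0],"claw": 1},{"dp": [0.06,0.022,-0.222],"turn": [0,0,0],"claw": 1},{"dp": [0.07,0.0257,-0.222],"turn": [0,0,0],"claw": 1}]'

```text
time: 7.13
position: [401.4, 277.7, 30.3]
tool_rot: [-180.0, 0.0, 110.4]
wrist_force: [-1.6, 0.1, 0.3]
opening: 0.6
grasp_force: 0.9
```

step_arm --motion '[{"dp": [0.01,0.0037,0],"turn": [0,0,0],"claw": 1},{"dp": [0.02,0.0074,0],"turn": [0,0,0],"claw": 1},{"dp": [0.03,0.011,0],"turn": [0,0,0],"claw": 1},{"dp": [0.04,0.0148,0],"turn": [0,0,0],"claw": 1},{"dp": [0.05,0.0185,0],"turn": [0,0,0],"claw": 1},{"dp": [0.06,0.0222,0],"turn": [0,0,0],"claw": 1},{"dp": [0.07,0.0259,0],"turn": [0,0,0],"claw": 1},{"dp": [0.08,0.0296,0],"turn": [0,0,0],"claw": 1},{"dp": [0.09,0.0333,0],"turn": [0,0,0],"claw": 1},{"dp": [0.1,0.037,0],"turn": [0,0,0],"claw": 1},{"dp": [0.11,0.0407,0],"turn": [0,0,0],"claw": 1},{"dp": [0.11,0.0407,0],"turn": [0,0,0],"claw": 1}]'

```text
time: 8.13
position: [458.0, 298.8, 30.1]
tool_rot: [179.9, -0.0, 110.4]
wrist_force: [0.4, -0.7, 0.1]
opening: 0.4
grasp_force: 0.0
```

```bash
python3 - <<'E'
from h import *
print(manip.get_state()['position'],manip.get_state()['wrist_force'])
s=manip.snapshot("scene"); t=manip.snapshot("top")
cv2.imwrite("pics/s8.png",s[:,:,::-1]); cv2.imwrite("pics/t8.png",t[:,:,::-1])
E
```

```text
[457.97444618 298.80917639  30.05839412] [ 0.3889537  -0.67581266  0.12075043]
```

step_arm --motion '[{"dp": [0.006,0.0022,0],"turn": [0,0,0],"claw": 1},{"dp": [0.012,0.0044,0],"turn": [0,0,0],"claw": 1},{"dp": [0.018,0.0066,0],"turn": [0,0,0],"claw": 1},{"dp": [0.024,0.0089,0],"turn": [0,0,0],"claw": 1},{"dp": [0.03,0.011,0],"turn": [0,0,0],"claw": 1},{"dp": [0.036,0.0133,0],"turn": [0,0,0],"claw": 1}]'

```text
time: 8.73
position: [474.6, 304.8, 30.0]
tool_rot: [-180.0, 0.0, 110.4]
wrist_force: [-1.1, -0.4, -0.5]
opening: 0.3
grasp_force: 0.6
```

step_arm --motion '[{"dp": [0.004,0.0015,0],"turn": [0,0,0],"claw": 1},{"dp": [0.008,0.003,0],"turn": [0,0,0],"claw": 1},{"dp": [0.008,0.003,0],"turn": [0,0,0],"claw": 1}]'

```text
time: 8.98
position: [478.9, 306.5, 30.0]
tool_rot: [179.9, -0.0, 110.4]
wrist_force: [0.9, 0.7, -0.5]
opening: 0.5
grasp_force: 0.0
```

step_arm --motion '[{"dp": [0.004,0.0015,0],"turn": [0,0,0],"claw": 1},{"dp": [0.008,0.003,0],"turn": [0,0,0],"claw": 1},{"dp": [0.012,0.0044,0],"turn": [0,0,0],"claw": 1}]'

```text
time: 9.23
position: [484.3, 308.4, 30.0]
tool_rot: [-180.0, 0.0, 110.4]
wrist_force: [-1.0, 0.3, 1.2]
opening: 0.5
grasp_force: 0.8
```

step_arm --motion '[{"dp": [0.003,0.0011,0],"turn": [0,0,0],"claw": 1},{"dp": [0.006,0.0022,0],"turn": [0,0,0],"claw": 1},{"dp": [0.008,0.003,0],"turn": [0,0,0],"claw": 1}]'

```text
time: 9.48
position: [487.1, 309.3, 29.8]
tool_rot: [-179.8, 0.0, 110.4]
wrist_force: [-5.3, -3.1, 4.1]
opening: 0.1
grasp_force: 3.4
```

Force is starting to rise at about -58, which is where home should be. I press on a little.

step_arm --motion '[{"dp": [0.002,0.0007,0],"turn": [0,0,0],"claw": 1},{"dp": [0.004,0.0015,0],"turn": [0,0,0],"claw": 1},{"dp": [0.004,0.0015,0],"turn": [0,0,0],"claw": 1}]'

```text
time: 9.73
position: [487.1, 309.2, 29.6]
tool_rot: [-179.6, 0.0, 110.4]
wrist_force: [-8.5, -2.8, 5.5]
opening: 0.5
grasp_force: 4.7
```

step_arm --motion '[{"dp": [0.002,0.0007,0],"turn": [0,0,0],"claw": 1},{"dp": [0.004,0.0015,0],"turn": [0,0,0],"claw": 1},{"dp": [0.004,0.0015,0],"turn": [0,0,0],"claw": 1}]'

```text
time: 9.98
position: [487.1, 309.2, 29.6]
tool_rot: [-179.3, 0.1, 110.3]
wrist_force: [-11.6, -3.5, 9.3]
opening: 0.5
grasp_force: 7.1
```

Hard stop. I back off and check by measurement.

step_arm --motion '[{"dp": [-0.02,-0.0074,0],"turn": [0,0,0],"claw": 1},{"dp": [-0.08,-0.03,0],"turn": [0,0,0],"claw": 1},{"dp": [-0.14,-0.052,0.02],"turn": [0,0,0],"claw": 1},{"dp": [-0.18,-0.066,0.08],"turn": [0,0,0],"claw": 1},{"dp": [-0.24,-0.088,0.15],"turn": [0,0,0],"claw": 1},{"dp": [-0.24,-0.088,0.22],"turn": [0,0,0],"claw": 1},{"dp": [-0.24,-0.088,0.22],"turn": [0,0,0],"claw": 1},{"dp": [-0.24,-0.088,0.22],"turn": [0,0,0],"claw": 1}]'

```text
time: 10.65
position: [374.0, 268.6, 142.5]
tool_rot: [179.6, -0.1, 110.4]
wrist_force: [-0.2, -0.4, 0.4]
opening: 0.4
grasp_force: 0.0
```

```bash
cat > chk.py <<'E'
from h import *
st=manip.get_state(); print(st['time'],st['position'],st['wrist_force'])
def prof(name,org,z,yv,xr,im=None):
    C=cal(name,st if name=="wrist" else None)
    if im is None: im=manip.snapshot(name)
    y=np.radians(20.3); Rz=np.array([[np.cos(y),-np.sin(y)],[np.sin(y),np.cos(y)]])
    xs=np.arange(*xr,2.); out=[]
    for yy in yv:
        P=np.c_[xs,np.full(len(xs),yy)]@Rz.T+org
        uv=w2p(C,np.c_[P,np.full(len(P),z)]).astype(np.float32)
        out.append(cv2.remap(im,uv[:,0].reshape(1,-1),uv[:,1].reshape(1,-1),cv2.INTER_LINEAR)[0])
    return xs,np.mean(out,0).astype(int)
for n,o in (("top",(541,326)),("wrist",(541.5,330))):
  im=manip.snapshot(n)
  for lab,yv,xr in (("L",(9,12,15),(-80,10)),("mid",(-1,1),(-80,0)),("R",(-9,-12,-15),(-80,10)),("nose",(-2,0,2),(60,104))):
    xs,p=prof(n,o,48 if lab!="nose" else 36,yv,xr,im)
    print(n,lab," ".join(f"{int(x)}:{r[0]}/{r[2]}" for x,r in zip(xs,p)))
E
python3 chk.py
```

```text
10.65 [374.01097984 268.61233489 142.50987578] [-0.18095755 -0.35888681  0.41818438]
top L -80:88/90 -78:88/90 -76:88/89 -74:87/89 -72:88/90 -70:88/89 -68:88/89 -66:88/89 -64:88/89 -62:91/91 -60:109/108 -58:156/151 -56:198/191 -54:211/205 -52:203/198 -50:174/171 -48:144/144 -46:161/164 -44:203/208 -42:219/222 -40:220/223 -38:220/222 -36:215/218 -34:204/209 -32:194/199 -30:182/187 -28:178/182 -26:190/195 -24:211/215 -22:212/216 -20:211/215 -18:211/215 -16:210/213 -14:210/213 -12:207/210 -10:194/198 -8:177/182 -6:179/183 -4:195/195 -2:199/191 0:177/158 2:132/113 4:95/85 6:85/83 8:93/95
top mid -80:89/91 -78:89/91 -76:89/90 -74:88/90 -72:89/90 -70:89/90 -68:88/89 -66:89/90 -64:88/89 -62:92/93 -60:116/117 -58:166/169 -56:209/212 -54:219/222 -52:215/217 -50:187/190 -48:144/146 -46:159/162 -44:201/204 -42:219/222 -40:221/224 -38:220/223 -36:215/219 -34:209/214 -32:215/219 -30:221/223 -28:221/224 -26:221/224 -24:221/224 -22:221/224 -20:222/224 -18:222/224 -16:222/224 -14:221/224 -12:221/224 -10:221/224 -8:221/224 -6:221/224 -4:222/225 -2:221/224
top R -80:90/90 -78:89/91 -76:89/90 -74:89/90
[... 1777 characters left out ...]
 -70:227/134 -68:227/134 -66:227/134 -64:226/133 -62:226/134 -60:226/133 -58:222/130 -56:155/107 -54:122/99 -52:98/92 -50:87/89 -48:91/92 -46:154/156 -44:220/222 -42:223/225 -40:222/224 -38:223/225 -36:218/220 -34:166/170 -32:138/142 -30:170/175 -28:221/223 -26:223/225 -24:222/224 -22:222/224 -20:222/224 -18:221/224 -16:222/224 -14:208/211 -12:149/153 -10:141/146 -8:188/193 -6:214/217 -4:129/113 -2:57/45 0:38/39 2:39/42 4:62/66 6:82/88 8:89/95
wrist nose 60:217/219 62:216/219 64:216/218 66:215/218 68:215/217 70:215/217 72:215/217 74:215/216 76:214/216 78:214/216 80:203/206 82:187/191 84:160/163 86:111/113 88:103/106 90:108/106 92:135/104 94:96/85 96:123/126 98:192/195 100:211/214 102:212/214
```

The head's front face measures at the rails' rear ends with no gap in either camera, and the nose is inside the keeper. A 12 N push gave no further movement, and the robot now stands clear.

```bash
python3 -c "
from rig import manip
print(manip.sign_off())"
```

```text
the job is handed in; nothing more can be done
None
```

The spindle lock is locked and handed in at about 11 s of robot time: groove aligned to within about 1°, bar pushed home against the guide rails, robot clear; I did not re-image the surrounding items after the final push.

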